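# Slide the plywood piece out to its saw line

### The job

Two thin plywood pieces lie on the dark wooden sawing block; get the one with the red line ready for sawing. Push it along the block with the fingertips, without lifting or tipping it, until it sticks out over the block's far edge (the long edge away from the robot) with the red line square along that edge, exactly above it over its whole length. Leave the piece with the blue line and everything else where it is.

Things in the scene. Friction and masses are not known exactly. Their poses are not given: they have to be found in the camera images.
- block: Dark wooden sawing block fixed to the bench, 240 (x) x 340 (y) x 45 mm high. Origin: centre of its underside, on the bench top; its x axis points away from the robot (turned up to 0.35 rad either way) toward the far edge, z up. The far edge lies at x = +120 mm, the top at z = +45 mm; the top is flat and plain.
- edge_mid (a point): Middle of the block's far top edge; axes parallel to the block's, so the edge runs along y, 170 mm to each side, and x points outward over the bench.
- red_piece: Light plywood piece with a red line across it (to be slid), 150 x 96 x 6 mm, 60 g, loose on the block, up to 0.2 rad askew. Origin: centre of its underside; x along its length to the front end (far from the robot), z up. Red line 4 mm wide, parallel to y, on the upper face at x = +25 mm (50 mm from the front end), 60 to 95 mm short of the edge at the start. Rear end square, at x = -75 mm.
- red_left (a point): End of the red line's centreline at the +y side of the piece (x = +25, y = +48 mm, upper face, 6 mm above its underside).
- red_right (a point): End of the red line's centreline at the -y side of the piece (x = +25, y = -48 mm, upper face).
- blue_piece: Same piece but with a blue line, to be left alone; lies loose on the block on either side of the red-lined one, at least 35 mm away. 150 x 96 x 6 mm. Origin: centre of its underside; x along its length, away from the robot; blue line at x = +25 mm.
- dowel: Yellow dowel 22 mm in diameter, 45 mm high, standing on the block between the two pieces near the far edge; leave it. Origin: centre of its underside.
- hammer: Hammer lying on the bench at the robot's left of the block; leave it. Origin: under its middle; handle to its -x.
- screwdriver: Screwdriver with a red handle lying on the bench at the right of the block; leave it. Origin: under its middle.
- glue: White glue bottle 56 mm in diameter, 140 mm high, standing far to the left; leave it. Origin: centre of its underside.
- tape: Yellow roll of tape 96 mm in diameter, 24 mm high, lying far to the right; leave it. Origin: centre of its underside.
- frame: Open wooden frame 92 x 140 x 194 mm standing far to the right; leave it. Origin: centre of its underside.
Things that resemble listed ones, but are neither listed nor needed, are in the scene too. Leave any orange look-alike of the red_piece alone.

How it is judged:
At the end, for the whole second after the job is handed in: Both ends of the red line lie within 5 mm of the far edge, seen from above; the piece lies flat and still on the block (height within 3 mm, tilt under 0.05 rad); the blue piece has moved under 12 mm and every other thing under 20 mm (x of red_left in the frame of edge_mid between -0.005 and 0.005 m and y of red_left in the frame of edge_mid between -0.17 and 0.17 m and x of red_right in the frame of edge_mid between -0.005 and 0.005 m and y of red_right in the frame of edge_mid between -0.17 and 0.17 m and height (world z) of red_piece between 0.042 and 0.048 m and angle between red_piece's own z axis and vertical below 0.05 rad and linear speed of red_piece below 0.01 m/s and contact force between red_piece and block above 0.2 N and distance of blue_piece from where it was at the start of the episode below 0.012 m and distance of each of dowel, hammer, screwdriver, glue, tape, frame from where it was at the start of the episode below 0.02 m); the robot touches nothing.
It fails at once if the red-lined piece is lifted more than 10 mm or tipped more than 0.15 rad (height (world z) of red_piece above 0.055 m or angle between red_piece's own z axis and vertical above 0.15 rad).
It fails at once if the red-lined piece falls off the block (height (world z) of red_piece below 0.035 m).
It fails at once if the blue-lined piece is moved 12 mm or more (distance of blue_piece from where it was at the start of the episode above 0.012 m).
It fails at once if a bystander (dowel, hammer, screwdriver, glue, tape, frame) is moved 20 mm or more (distance of any of dowel, hammer, screwdriver, glue, tape, frame from where it was at the start of the episode above 0.02 m).
It also fails if it takes over 42 s, if anything falls off the work surface, if the arm or the gripper's body presses on something with over 40 N, if the wrist force passes 120 N, or if a joint passes its speed limit or range.

### The arm

A 7-joint arm with a two-finger parallel gripper is mounted at the origin on the work surface. World frame = base frame: x ahead of the robot, y to its left, z up, the work surface at z = 0. Lengths are in m, angles in rad, forces in N, time in s.
With the tool pointing down it reaches from about 0.35 to 0.9 m from the base axis. Payload 8.1 kg.
Tool frame: the origin (TCP) lies at the centre of the arm's flange, where the gripper is bolted on; the fingertips stand 178 mm ahead of it and the grasp point (between the pads) lies 159 mm ahead of it; z points along the fingers, y is the line along which they close (so a half turn about z gives the same grasp; the last joint's range is limited). The gripper opens to 92 mm and grips with 3 to 60 N. Pads are 19 mm wide; open, the fingers measure 130 mm over their backs; the gripper's body (75 mm by 190 mm) begins 47 mm behind the grasp point.
Start: joints at [-1.204, 0.434, 0.025, 1.573, -0.012, 1.134, -0.075], TCP at [0.283, 0.557, 0.405] pointing down, gripper open.
Joint ranges: [-2.62, 2.62], [-0.44, 2.09], [-1.27, 1.32], [0.08, 2.57], [-1.32, 4.46], [0.12, 2], [-2.74, 2.74]. Speed limits (rad/s): [2.22, 2.22, 3.01, 3.01, 3.14, 3.14, 3.14].

### API

Orientations are given as a rotation vector (axis times angle).
In Python, from cell import arm gives the robot as it stands. The module is installed in compiled form; this text tells all that it offers.
- The arm moves only by the shell command python3 -m inch 'ROWS' [FORCE]. ROWS is text: rows parted by semicolons, each of 5 numbers parted by spaces: the shift along the tool's x, y, z in m, then the turn about the tool's z in rad, then the finger opening in m, from 0 to 0.0918. In form: x y z roll fingers; .... A call has 1 to 5 rows; each row is the pose to reach, as a shift and turn from the pose commanded when the call began, along the tool's axes at that moment; what a row does not reach only later rows make up. A row lasts 1/10 s, in which the tool goes at most 50 mm and 8.59 degrees, less where a joint would pass 70% of its speed; a pose out of reach is approached as far as the arm can. A call with a gripper value outside its range is refused whole. The fingers move at their own pace and stop on an object; FORCE is the grip in N (left out, the last holds). Time passes only in rows, so rows that repeat a pose let the fingers close. It gives the time, the measured TCP pose, the force, the opening and the grip force at its end, in the units of the state.
- arm.observe(): the state, without advancing time (a new reading comes with each control period).
- arm.get_image(name): name is "scene" or "top" or "wrist"; returns the picture (400x640x3 uint8, red, green, blue); there is no depth.
- arm.get_calibration(name): a dict with "intrinsics" (3x3 intrinsics, pixels), "pose" (4x4, takes a point from camera to world coordinates). Camera axes: x right, y up, looking along -z (the intrinsics and any distortion apply to the point x, -y, -z); pixel columns grow to the right and rows downward; lengths in m; the calibration is good to about 2 mm. A picture is of the moment at which its call begins: read the wrist's pose just before it. get_calibration takes no time and is no camera call; for the wrist camera it gives the pose at the moment of the call.
- arm.sign_off(): hands the job in; it is judged then, once.
Trained networks look in the newest picture that a camera, given by its name, has taken for a name from the list of things; names that differ only in an ending like _2 or _b are one class to them, and where a whole thing is asked for, a point or a joint stands for the part that bears it (a point fixed in the world has none). Each returns a list of dicts, best first, with "conf" (0 to 1); they miss things now and then, are a little off and sometimes report something else, mostly with a low value. They report only what shows in the picture. A call takes as long as a camera call. They do not tell look-alikes from the thing itself.
- arm.look_for(camera, query): "point" ([row, column] in pixels, amid what is visible of it).
- arm.silhouettes(camera, query): "region" (400x640 bool, what is visible of it) and "point" ([row, column] in pixels, amid what is visible of it).
- arm.place_of(camera, query): "point" ([row, column] in pixels: a listed point, or the origin of a listed thing).
The state is a dict: "clock": time; "joints": joint angles; "dq": joint speeds; "joint_efforts": joint torques, N m; "position": TCP position; "ee_rot": TCP orientation; "force": force on the tool from outside, world axes, zero at the start; "ft_torque": the same for the moment, N m; "width": opening from 0.0 (shut) to 1.0 (fully open); "gripper_force": force on a finger pad.
Only numpy, scipy, OpenCV 4.12 (cv2) and the standard library are available. Lean on these libraries where they do the work, as an engineer would, in place of code of your own. Each camera call takes 0.05 s, during which the arm holds its last target. There are 200 camera calls.

## Working session

There is one attempt and no reset: what is moved stays moved. The work goes in short steps, Python scripts to look and compute and a shell command to move; the robot and the scene stay as the last step left them, time stands still between calls to the robot, and variables do not carry over. Pictures are saved under pics/ and viewed, at most 10 in all, crops included, and the job is handed in when it is done.

```bash
mkdir -p pics; python3 - <<'E'
from cell import arm
import cv2
s=arm.observe();print(s['clock'],s['position'],s['ee_rot'],s['width'])
for n in("top","scene"):
    cv2.imwrite(f"pics/{n}0.png",arm.get_image(n)[:,:,::-1])
    c=arm.get_calibration(n);print(n,c['intrinsics'],c['pose'],c.keys())
E
```

```text
0.0 [0.28288124 0.55704766 0.40394125] [-7.31312208e-01 -3.05508799e+00  2.50419965e-03] 0.9984832439113622
top [[362.21680665   0.         310.17155538]
 [  0.         362.21680665 203.36774032]
 [  0.           0.           1.        ]] [[ 0.01991635  0.98525027 -0.16995661  0.27427869]
 [-0.99963418  0.0227344   0.01465085 -0.04575823]
 [ 0.01829862  0.16960264  0.98534263  1.14970143]
 [ 0.          0.          0.          1.        ]] dict_keys(['intrinsics', 'pose'])
scene [[420.64897852   0.         320.16720622]
 [  0.         420.64897852 202.73870744]
 [  0.           0.           1.        ]] [[ 0.89457643 -0.344013    0.28528592  0.86569611]
 [ 0.44668585  0.70868577 -0.54611008 -0.79576627]
 [-0.0143091   0.6159704   0.78763933  1.1462333 ]
 [ 0.          0.          0.          1.        ]] dict_keys(['intrinsics', 'pose'])
```

View pics/top0.png

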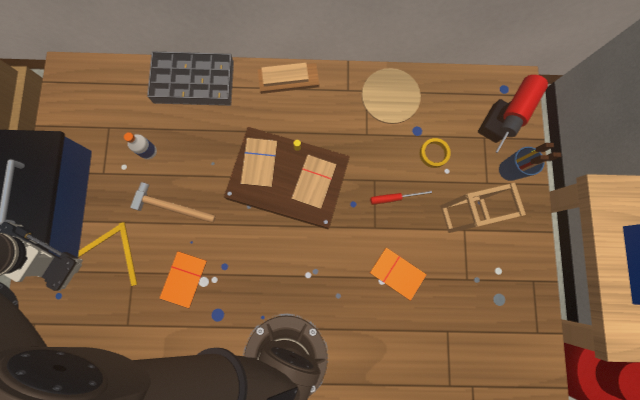

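```bash
cat > h.py <<'E'
from cell import arm
import numpy as np, cv2
from scipy.spatial.transform import Rotation as R
def toworld(cal,rc,z):
    K,T=cal['intrinsics'],cal['pose']; r,c=rc
    d=T[:3,:3]@np.array([(c-K[0,2])/K[0,0],-(r-K[1,2])/K[1,1],-1.])
    return T[:3,3]+d*(z-T[2,3])/d[2]
def topix(cal,p):
    K,T=cal['intrinsics'],cal['pose']; q=T[:3,:3].T@(np.asarray(p)-T[:3,3])
    return np.array([K[1,2]-K[1,1]*q[1]/-q[2],K[0,2]+K[0,0]*q[0]/-q[2]])
def state():
    s=arm.observe(); return s,R.from_rotvec(s['ee_rot']).as_matrix()
E
python3 - <<'E'
from h import *
s,M=state();print(M.round(3))
c=arm.get_calibration("top");im=arm.get_image("top")
cv2.imwrite("pics/crop1.png",cv2.resize(im[115:240,210:365,::-1],None,fx=5,fy=4.8,interpolation=cv2.INTER_CUBIC)[:600])
for q,z in(("block",.045),("red_piece",.051),("blue_piece",.051)):
    for d in arm.silhouettes("top",q)[:3]:
        m=d['region'].astype(np.uint8);b=cv2.minAreaRect(cv2.findNonZero(m))
        print(q,d['conf'],d['point'],[toworld(c,(p[1],p[0]),z)[:2].round(3).tolist() for p in cv2.boxPoints(b)])
for q,z in(("red_left",.051),("red_right",.051),("edge_mid",.045),("dowel",.045),("block",0)):
    for d in arm.place_of("top",q)[:3]: print(q,d['conf'],d['point'],toworld(c,d['point'],z).round(4))
w=arm.get_calibration("wrist")['pose'];print((M.T@(w[:3,3]-s['position'])).round(3),(M.T@w[:3,:3]).round(2),arm.get_calibration("wrist")['intrinsics'][0])
E
```

```text
[[-0.892  0.453 -0.001]
 [ 0.453  0.892 -0.001]
 [-0.    -0.001 -1.   ]]
block 0.75 [184.9, 285.7] [[0.474, 0.207], [0.717, 0.152], [0.622, -0.187], [0.385, -0.121]]
red_piece 0.88 [183.0, 313.0] [[0.477, -0.005], [0.621, -0.048], [0.591, -0.142], [0.449, -0.097]]
red_piece 0.78 [270.6, 396.8] [[0.258, -0.241], [0.337, -0.295], [0.257, -0.418], [0.18, -0.364]]
red_piece 0.58 [278.7, 183.6] [[0.175, 0.376], [0.317, 0.333], [0.284, 0.241], [0.144, 0.285]]
blue_piece 0.59 [161.4, 256.7] [[0.521, 0.154], [0.672, 0.145], [0.663, 0.047], [0.512, 0.058]]
red_left 0.86 [167.1, 300.4] [ 0.5783 -0.0292  0.051 ]
red_left 0.75 [264.4, 167.7] [0.2701 0.3574 0.051 ]
red_left 0.6 [283.8, 382.8] [ 0.226 -0.283  0.051]
red_right 0.8 [255.5, 400.1] [ 0.3105 -0.3366  0.051 ]
red_right 0.68 [277.4, 199.1] [0.2341 0.2619 0.051 ]
red_right 0.64 [178.1, 330.2] [ 0.5452 -0.123   0.051 ]
edge_mid 0.71 [138.7, 298.2] [ 0.6733 -0.0198  0.045 ]
edge_mid 0.35 [175.3, 331.0] [ 0.5558 -0.1258  0.045 ]
dowel 0.56 [147.6, 295.8] [ 0.6435 -0.0129  0.045 ]
block 0.9 [179.8, 288.5] [0.5488 0.0092 0.    ]
[0.078 0.001 0.019] [[ 0.    0.96  0.29]
 [ 1.    0.   -0.  ]
 [-0.    0.29 -0.96]] [339.80864148   0.         319.01497225]
```

View pics/crop1.png

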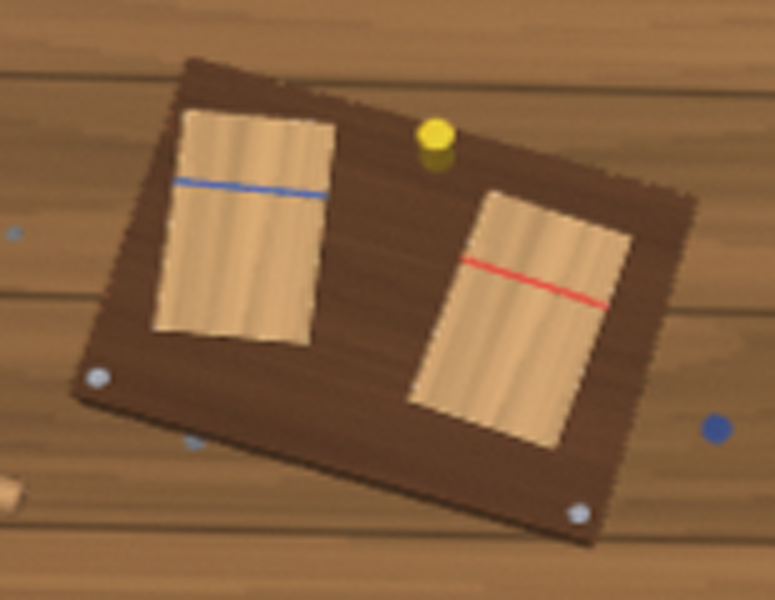

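The plywood piece on the block at full px (183,313) carries the red line. The two orange pieces at (271,397) and (279,184) lie on the bench, so they are the look-alikes. In the crop the red line runs (259,462)-(306,607), and the blue piece and dowel are to its left.

```bash
python3 - <<'E'
from h import *
c=arm.get_calibration("top")
f=lambda x,y,z:toworld(c,(y/4.8+115-.4,x/5+210-.4),z)[:2]
A,B=f(190,58,.045),f(695,200,.045); N=f(592,545,0.02)
by=(A-B)/np.linalg.norm(A-B);bx=np.array([by[1],-by[0]]);E=(A+B)/2
print("edge",A,B,np.linalg.norm(A-B),"bx ang",np.arctan2(bx[1],bx[0]))
for n,p,z in(("rl",(462,259),.051),("rr",(607,306),.051),("fl",(490,190),.051),("fr",(632,235),.051),("bl",(410,402),.051),("br",(556,447),.051),("dow",(436,133),.09),("blu_fr",(335,124),.051),("blu_br",(310,345),.051)):
    q=f(*p,z);print(n,q.round(4),"edge frame",(np.array([bx,by])@(q-E)).round(4))
s,M=state()
q=(f(410,402,.051)+f(556,447,.051))/2
for back in(.05,):
    t=np.r_[q-back*bx,.26]; print("target tcp",t,"tool shift",M.T@(t-s['position']))
tx=M[:2,0];print("roll",-(np.arctan2(-bx[1],-bx[0])-np.arctan2(tx[1],tx[0])))
E
```

```text
edge [0.70927446 0.14308891] [ 0.6192293 -0.1810648] 0.3364279374323782 bx ang -0.2709538989294139
rl [ 0.5737 -0.0343] edge frame [-0.0832 -0.039 ]
rr [ 0.5444 -0.1255] edge frame [-0.0869 -0.1347]
fl [ 0.6209 -0.0509] edge frame [-0.0333 -0.0423]
fr [ 0.5926 -0.1407] edge frame [-0.0365 -0.1365]
bl [ 0.4782 -0.0045] edge frame [-0.1832 -0.0359]
br [ 0.451 -0.095] edge frame [-0.1852 -0.1304]
dow [ 0.6454 -0.0169] edge frame [-0.0187 -0.003 ]
blu_fr [0.6636 0.0483] edge frame [-0.0186  0.0646]
blu_br [0.5141 0.0584] edge frame [-0.1654  0.0344]
target tcp [ 0.41638151 -0.03640031  0.26      ] tool shift [-0.38775559 -0.46896089  0.14471464]
roll -0.1988663948737317
```

```bash
python3 -m inch '-0.04 -0.047 0 -0.2 0.05; -0.08 -0.094 0 -0.2 0.05; -0.11 -0.141 0 -0.2 0.05; -0.14 -0.178 0 -0.2 0.05; -0.17 -0.206 0 -0.2 0.05'; python3 - <<'E'
from h import *
s,M=state();t=np.array([.416,-.036,.33]);print(s['clock'],M.T@(t-s['position']),M[:2,0])
E
```

```text
clock: 1.05
position: [0.336, 0.3114, 0.4049]
ee_rot: [0.422, 3.113, 0.001]
force: [1.2, 0.9, 1.0]
width: 0.618
gripper_force: 0.0
1.05 [-0.16948016 -0.31362241  0.07473326] [-0.96396834  0.26601698]
```

```bash
python3 -m inch '-0.025 -0.042 0 0 0.05; -0.05 -0.084 0 0 0.05; -0.07 -0.126 0.01 0 0.05; -0.09 -0.168 0.02 0 0.05; -0.11 -0.21 0.03 0 0.05'; python3 -m inch '-0.025 -0.04 0.015 0 0.05; -0.045 -0.075 0.03 0 0.05; -0.06 -0.1 0.045 0 0.05; -0.06 -0.104 0.045 0 0.05; -0.06 -0.104 0.045 0 0.05'
cat > w.py <<'E'
import sys
from h import *
s,M=state();c=arm.get_calibration("wrist");im=arm.get_image("wrist")
print(s['clock'],s['position'].round(4),np.arctan2(-M[1,0],-M[0,0]).round(4),s['force'].round(2))
cv2.imwrite(f"pics/{sys.argv[1]}.png",im[:,:,::-1]);np.savez(f"{sys.argv[1]}.npz",K=c['intrinsics'],T=c['pose'],im=im,p=s['position'],M=M)
E
python3 w.py w1
```

```text
clock: 1.55
position: [0.3864, 0.0798, 0.3748]
ee_rot: [0.422, 3.112, 0.002]
force: [2.4, -0.1, -0.1]
width: 0.547
gripper_force: 0.0
clock: 2.05
position: [0.4163, -0.0351, 0.3297]
ee_rot: [-0.426, -3.112, 0.0]
force: [0.4, 0.3, 0.3]
width: 0.546
gripper_force: 0.0
2.05 [ 0.4163 -0.0351  0.3297] -0.2721 [0.43 0.32 0.28]
```

View pics/w1.png

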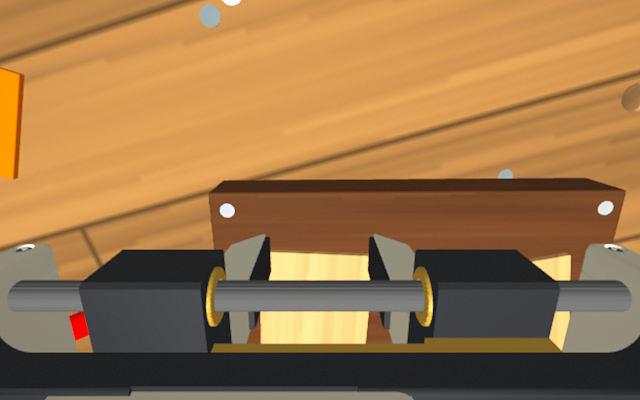

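The wrist view, with image up toward the robot, shows the rear top edge of the block at row ~191 (cols 210-625). The rear end of the red piece is at row ~252 between the fingers (cols 270-370), and the gripper hides the rest.

```bash
python3 - <<'E'
from h import *
d=np.load("w1.npz");c={'intrinsics':d['K'],'pose':d['T']};im=d['im'].astype(int)
print(im[180:205,300].tolist()[::2], im[244:262,320].tolist()[::2])
g=im.sum(2)
P=lambda r,col,z:toworld(c,(r,col),z)[:2]
rear=[]
for col in range(280,362,4):
    r=244+np.argmax(np.diff(g[244:265,col])); rear.append(P(r+.5,col,.051))
rear=np.array(rear);k=np.polyfit(rear[:,1],rear[:,0],1);print("rear mid",rear.mean(0),"angle",-np.arctan(k[0]))
be=[]
for col in range(250,580,6):
    r=183+np.argmax(np.diff(g[183:200,col])); be.append(P(r+.5,col,.045))
be=np.array(be);k=np.polyfit(be[:,1],be[:,0],1);th=-np.arctan(k[0]);res=be[:,0]-np.polyval(k,be[:,1])
bx=np.array([np.cos(th),np.sin(th)]);print("block th",th,res.std(),"rear s",be.mean(0)@bx,"far s",be.mean(0)@bx+.24,"piece rear s",rear.mean(0)@bx)
print("top-based far s",np.array([.66425,-.019])@bx, "tcp s",d['p'][:2]@bx)
E
```

```text
[[86, 55, 30], [70, 43, 29], [66, 37, 22], [66, 39, 27], [66, 39, 22], [66, 38, 22], [103, 61, 34], [134, 82, 46], [136, 84, 49], [125, 75, 45], [124, 75, 40], [125, 75, 43], [125, 77, 43]] [[133, 80, 46], [137, 83, 46], [141, 84, 47], [137, 82, 47], [155, 116, 72], [249, 206, 125], [254, 236, 152], [254, 235, 149], [254, 235, 150]]
rear mid [ 0.46374263 -0.04691883] angle -0.3212113315926588
block th -0.26390325847042584 0.0003416564091315628 rear s 0.4080166714984421 far s 0.6480166714984421 piece rear s 0.45992627856045465
top-based far s 0.646209274214076 tcp s 0.4110543818476523
```

```bash
python3 -m inch '-0.012 -0.004 0.03 0.004 0.05; -0.012 -0.004 0.06 0.004 0.05; -0.012 -0.004 0.085 0.004 0.05; -0.012 -0.004 0.1 0.004 0.05; -0.012 -0.004 0.104 0.004 0.05'; python3 -m inch '0 0 0 0 0.05;0 0 0 0 0.05'; python3 w.py w2
```

```text
clock: 2.6
position: [0.4268, -0.04, 0.2249]
ee_rot: [-0.425, -3.111, -0.001]
force: [-0.4, -0.4, 1.0]
width: 0.54
gripper_force: 0.0
clock: 2.8
position: [0.4275, -0.041, 0.2266]
ee_rot: [0.427, 3.111, 0.001]
force: [-0.2, 0.7, -0.7]
width: 0.543
gripper_force: 0.0
2.8 [ 0.4275 -0.041   0.2266] -0.2728 [-0.24  0.68 -0.71]
```

View pics/w2.png

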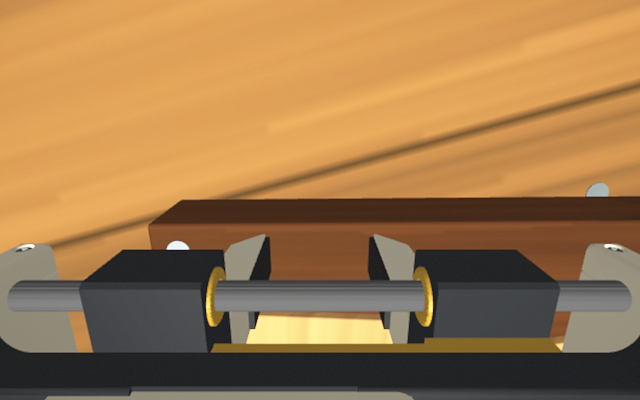

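Now I'm at the rear end of the piece, with no contact force (rear end at row ~316). I'll push most of the way.

```bash
python3 -m inch '-0.012 0 0.001 0.004 0.05; -0.02 0 0.001 0.004 0.05; -0.028 0 0.001 0.004 0.05; -0.036 0 0.001 0.004 0.05; -0.044 0 0.001 0.004 0.05'; python3 -m inch '-0.008 0 0 0 0.05; -0.016 0 0 0 0.05; -0.024 0 0 0 0.05; -0.03 0 0 0 0.05; -0.034 0 0 0 0.05'
cat > t.py <<'E'
import sys
from h import *
s,M=state();c=arm.get_calibration("top");im=arm.get_image("top")
print(s['clock'],s['position'].round(4),np.arctan2(-M[1,0],-M[0,0]).round(4),s['force'].round(2),"s",s['position'][:2]@[.9643,-.2648])
cv2.imwrite(f"pics/{sys.argv[1]}.png",cv2.resize(im[115:215,240:365,::-1],None,fx=6,fy=6,interpolation=cv2.INTER_CUBIC))
E
python3 t.py t2
```

```text
clock: 3.35
position: [0.4701, -0.0538, 0.2247]
ee_rot: [-0.435, -3.111, 0.0]
force: [-0.7, 0.1, 0.1]
width: 0.545
gripper_force: 0.3
clock: 3.85
position: [0.5027, -0.063, 0.2247]
ee_rot: [0.435, 3.111, -0.0]
force: [-0.8, 0.6, 0.2]
width: 0.545
gripper_force: 0.3
3.85 [ 0.5027 -0.063   0.2247] -0.278 [-0.75  0.58  0.23] s 0.5014034500640175
```

View pics/t2.png

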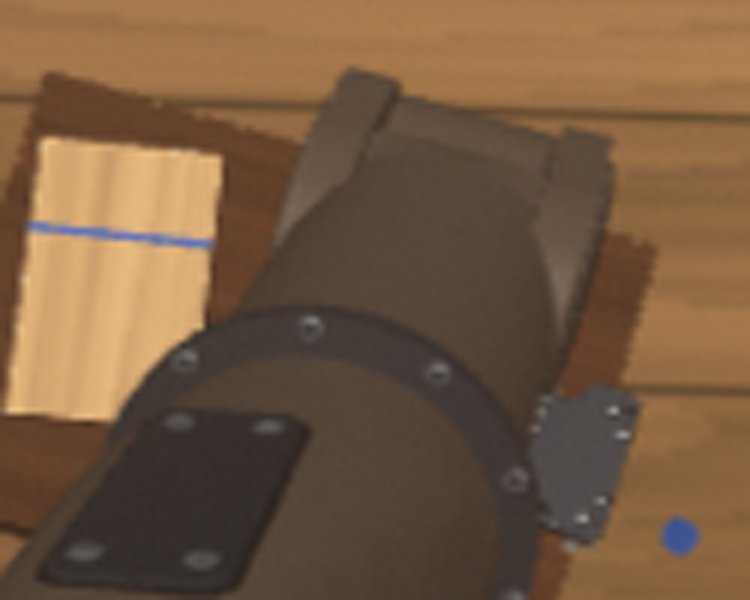

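The top view is blocked by the arm, with only the blue piece visible (cols 10-220). I'll use the scene camera instead.

```bash
python3 - <<'E'
from h import *
c=arm.get_calibration("scene");im=arm.get_image("scene")
r,k=topix(c,[.6,-.06,.05]).astype(int);print(r,k)
r0,k0=r-60,k-80
cv2.imwrite("pics/s2.png",cv2.resize(im[r0:r0+120,k0:k0+160,::-1],None,fx=5,fy=5,interpolation=cv2.INTER_CUBIC));print(r0,k0)
E
```

```text
222 353
162 273
```

View pics/s2.png

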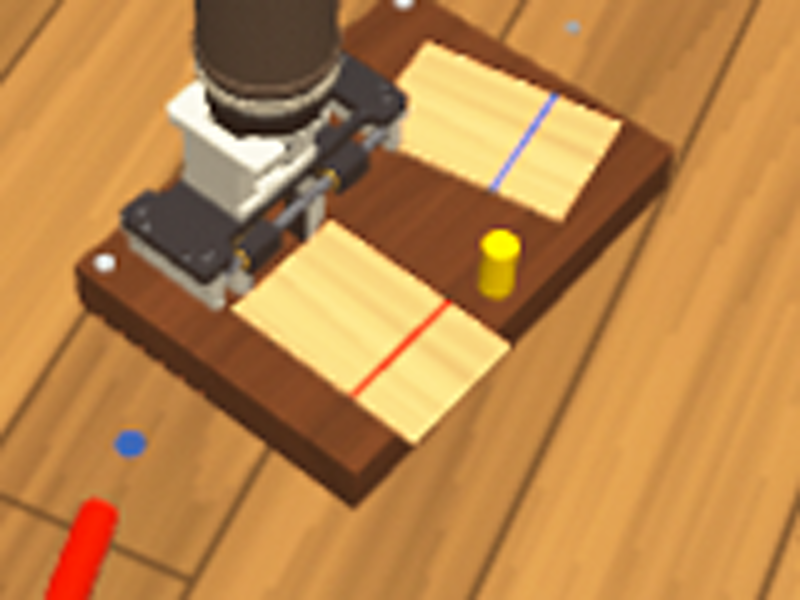

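The scene view shows the whole red line, crop px (302,450)-(396,354). The far top edge of the block runs from about (475,354) to (155,670), and the dowel at (265,500) is clear.

```bash
cat > m.py <<'E'
from h import *
s,M=state();c=arm.get_calibration("scene");im=arm.get_image("scene").astype(int)
sub=im[162:282,273:433]
# red line: pixels near piece, red and within projected block area
red=(sub[...,0]>150)&(sub[...,1]<.6*sub[...,0])&(sub[...,2]<.6*sub[...,0])&(sub[...,0]-sub[...,1]>80)
n,l,st,_=cv2.connectedComponentsWithStats(red.astype(np.uint8),connectivity=8)
W=[]
for i in range(1,n):
    q=np.argwhere(l==i)
    if len(q)<4: continue
    w=np.array([toworld(c,(a+162,b+273),.051)[:2] for a,b in q])
    if w[:,0].min()>.5: W.append(w)
W=np.concatenate(W);mu=W.mean(0);u=np.linalg.svd(W-mu)[2][0];u*=np.sign(u[1])
th=np.arctan2(-u[0],u[1])
print(s['clock'],s['position'].round(4),"heading",np.arctan2(-M[1,0],-M[0,0]).round(4),"F",s['force'].round(1))
# far edge: dark side face vs top, edge found in samples along the nominal edge
bt=-.268;bx=np.array([np.cos(bt),np.sin(bt)]);by=np.array([-bx[1],bx[0]])
E=np.array([.6643,-.019]);pts=[]
g=cv2.GaussianBlur(im.sum(2).astype(np.float32),(0,0),.7)
for t in list(np.arange(-.155,-.145,.002))+list(np.arange(.02,.155,.004)):
    ss=np.arange(-.012,.0125,.0005)
    pr=np.array([topix(c,np.r_[E+t*by+a*bx,.045]) for a in ss],np.float32)
    v=cv2.remap(g,pr[:,1].copy(),pr[:,0].copy(),cv2.INTER_LINEAR).ravel()
    d=np.gradient(v); pts.append((t,ss[np.argmin(d)]))
pts=np.array(pts);k=np.polyfit(pts[:,0],pts[:,1],1)
for _ in range(5):
    r=np.abs(pts[:,1]-np.polyval(k,pts[:,0]));ok=r<=max(.002,0);k=np.polyfit(pts[ok,0],pts[ok,1],1)
print("edge offset at mid",k[1].round(4),"angle",(bt-np.arctan(k[0])).round(4),"n",ok.sum(),len(pts))
e=np.polyval(k,(mu-E)@by)
print("line angle",th.round(4),"n",len(W),"line mid minus edge",((mu-E)@bx-e).round(4),"y",((mu-E)@by).round(4))
E
python3 m.py
```

```text
3.95 [ 0.5026 -0.063   0.2247] heading -0.278 F [-0.3 -0.   0.8]
edge offset at mid 0.0038 angle -0.264 n 40 40
line angle -0.2834 n 40 line mid minus edge -0.0357 y -0.0878
```

```bash
python3 -m inch '-0.007 0 0 -0.004 0.05; -0.014 0 0 -0.009 0.05; -0.02 0 0 -0.014 0.05; -0.025 0 0 -0.014 0.05; -0.029 0 0 -0.014 0.05';python3 -m inch '0 0 0 0 0.05'; python3 m.py
```

```text
clock: 4.5
position: [0.5304, -0.071, 0.2247]
ee_rot: [0.413, 3.114, 0.0]
force: [-0.2, 0.2, -0.2]
width: 0.545
gripper_force: 0.3
clock: 4.6
position: [0.5305, -0.071, 0.2247]
ee_rot: [0.414, 3.114, -0.0]
force: [-0.2, 0.2, 0.4]
width: 0.545
gripper_force: 0.0
4.6 [ 0.5305 -0.071   0.2247] heading -0.2641 F [-0.2  0.2  0.4]
edge offset at mid 0.0038 angle -0.264 n 40 40
line angle -0.2613 n 38 line mid minus edge -0.0062 y -0.0859
```

```bash
python3 -m inch '-0.002 0 0 0 0.05; -0.004 0 0 0 0.05; -0.006 0 0 0 0.05; -0.006 0 0 0 0.05'; python3 m.py; python3 - <<'E'
from h import *
im=arm.get_image("scene")
cv2.imwrite("pics/s3.png",cv2.resize(im[162:282,273:433,::-1],None,fx=5,fy=5,interpolation=cv2.INTER_CUBIC))
E
```

```text
clock: 5.05
position: [0.536, -0.0724, 0.2248]
ee_rot: [0.413, 3.114, -0.0]
force: [0.4, 0.5, 0.4]
width: 0.545
gripper_force: 0.0
5.05 [ 0.536  -0.0724  0.2248] heading -0.2638 F [0.4 0.5 0.4]
edge offset at mid 0.0038 angle -0.2638 n 40 40
line angle -0.2702 n 40 line mid minus edge -0.0014 y -0.0841
```

View pics/s3.png

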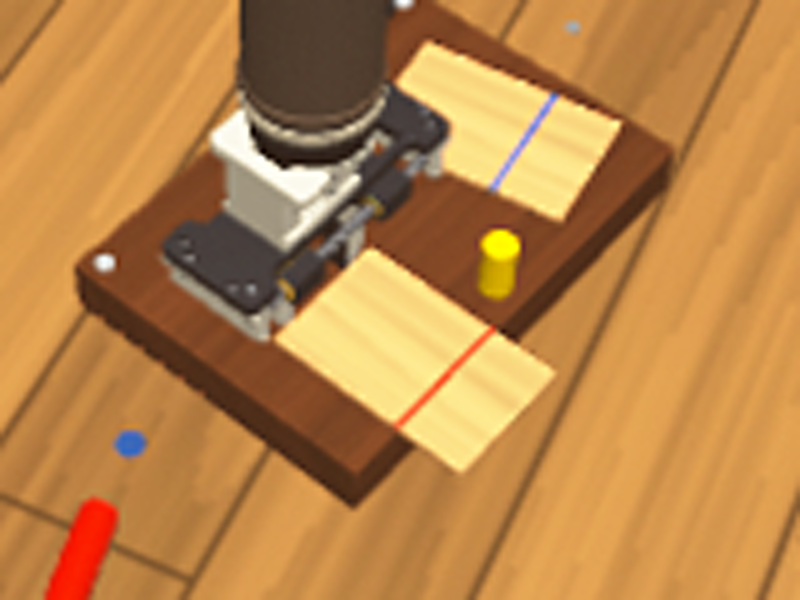

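The line now runs over the edge, crop px (328,494)-(424,398). I'll back off and check it with the top camera.

```bash
python3 -m inch '0.01 0 0 0 0.05; 0.03 0 0 0 0.05; 0.03 0 -0.04 0 0.05; 0.05 0 -0.09 0 0.05; 0.09 0 -0.13 0 0.05'; python3 -m inch '0 0.05 -0.02 0 0.05; 0 0.1 -0.03 0 0.05; 0 0.15 -0.03 0 0.05;0 0.2 -0.03 0 0.05;0 0.25 -0.03 0 0.05' ; python3 m.py; python3 t.py t4
```

```text
clock: 5.65
position: [0.4558, -0.0509, 0.3493]
ee_rot: [0.414, 3.112, -0.0]
force: [1.2, 1.3, 1.4]
width: 0.544
gripper_force: 0.0
clock: 6.15
position: [0.5189, 0.1879, 0.3776]
ee_rot: [0.413, 3.114, 0.001]
force: [0.6, -0.7, 0.4]
width: 0.547
gripper_force: 0.0
6.15 [0.5189 0.1879 0.3776] heading -0.2638 F [ 0.6 -0.7  0.4]
edge offset at mid 0.0039 angle -0.264 n 40 40
line angle -0.2702 n 40 line mid minus edge -0.0014 y -0.0841
6.2 [0.5196 0.1973 0.3772] -0.2549 [3.19 9.47 1.24] s 0.44877222201145106
```

View pics/t4.png

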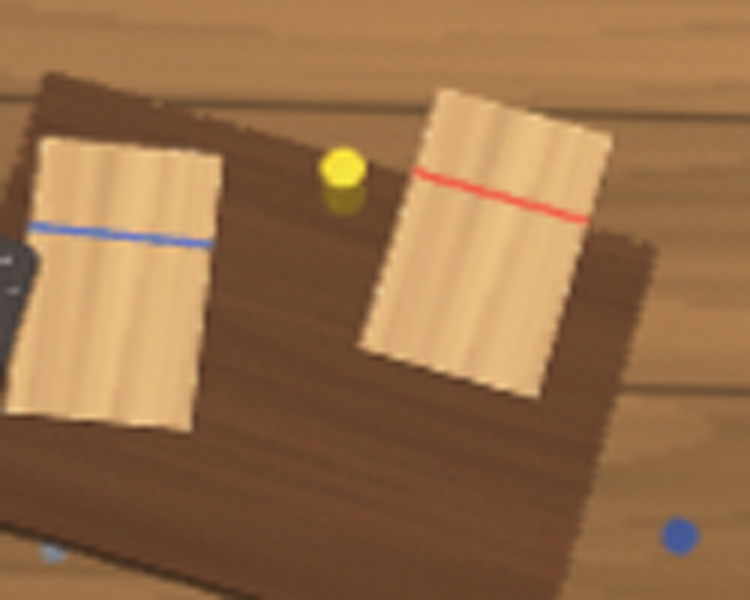

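```bash
python3 - <<'E'
from h import *
s,M=state();print(s['force'].round(1),s['position'].round(3))
c=arm.get_calibration("top");im=arm.get_image("top").astype(int)
R0,C0=115,300;sub=im[115:170,300:345]
red=np.clip(sub[...,0]-sub[...,1]-65,0,None).astype(float)  # weight by redness
q=np.argwhere(red>25);w=red[q[:,0],q[:,1]]
W=np.array([toworld(c,(a+R0,b+C0),.051)[:2] for a,b in q])
bt=-.265;bx=np.array([np.cos(bt),np.sin(bt)]);by=np.array([-bx[1],bx[0]]);E=np.array([.6643,-.019])
g=cv2.GaussianBlur(im.sum(2).astype(np.float32),(0,0),.6);pts=[]
for t in np.r_[np.arange(-.16,-.14,.002),np.arange(.02,.16,.003)]:
    ss=np.arange(-.012,.0125,.0005)
    pr=np.array([topix(c,np.r_[E+t*by+a*bx,.045]) for a in ss],np.float32)
    v=cv2.remap(g,pr[:,1].copy(),pr[:,0].copy(),cv2.INTER_LINEAR).ravel();pts.append((t,ss[np.argmax(np.gradient(v))]))
pts=np.array(pts);k=np.polyfit(pts[:,0],pts[:,1],1);r=np.abs(pts[:,1]-np.polyval(k,pts[:,0]));ok=r<.003;k=np.polyfit(pts[ok,0],pts[ok,1],1)
x=(W-E)@bx;y=(W-E)@by;kl=np.polyfit(y,x,1,w=np.sqrt(w))
print("edge",k,ok.sum(),len(pts),"line",kl,len(q),y.min(),y.max())
for n,t in(("L",-.037),("R",-.133)):print(n,np.polyval(kl,t)-np.polyval(k,t))
E
```

```text
[ 0.3 -0.4 -0.5] [0.519 0.194 0.377]
edge [0.00573837 0.00215838] 48 57 line [0.00039121 0.00216552] 37 -0.12822201512744816 -0.03598070257552095
L 0.00020498590395330628
R 0.0007183128160244987
```

Both cameras put the line within about 2 mm of the edge and nearly parallel to it, and the arm is clear of everything.

```bash
python3 -c "
from cell import arm
print(arm.sign_off())"
```

```text
the job is handed in; nothing more can be done
None
```

I pushed the red-lined piece out over the far edge and handed the job in at about 6 s. The top camera put both line ends within 1 mm of the edge, and the scene camera put the line's middle 1.4 mm short of it; the blue piece and dowel looked unmoved, and no verdict came back.

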